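# Swap the culture chamber under the video microscope

## Robot

A 6-joint arm with a two-finger parallel gripper is mounted at the origin on the work surface. World frame = base frame: x ahead of the robot, y to its left, z up, the work surface at z = 0. Lengths are in m, angles in rad, forces in N, time in s.
With the tool pointing down it reaches from about 0.25 to 0.725 m from the base axis. Payload 4 kg.
Tool frame: the origin (TCP) lies midway between the tips of the shut fingers; the grasp point (between the pads) lies env.grip_depth behind it (env.grip_depth is the distance from the TCP to the grasp point, in m); z points along the fingers, y is the line along which they close (so a half turn about z gives the same grasp; the last joint's range is limited). The gripper opens to 85 mm and grips with 20 to 120 N. Pads are 22 mm wide; open, the fingers measure 114 mm over their backs; the gripper's body (76 mm by 85 mm) begins 54 mm behind the grasp point. The pads swing forward as they close: fully open they stand 13 mm farther back than shut.
Start: joints at [-1.344, 0.241, 0.005, 1.335, 0, 1.571], TCP at [0.112, -0.487, 0.231] pointing down, gripper open.
Joint ranges: [-2.72, 2.72], [-1.05, 1.87], [-1.09, 1.28], [-1.99, 2.15], [-1.42, 1.44], [-3.14, 3.14]. Speed limits (rad/s): [2.79, 2.79, 3.14, 3.14, 3.14, 3.14].

## Interface

Orientations are given as a rotation vector (axis times angle).
In Python, from bench import monitor, cams, env gives the robot as it stands. The module is installed in compiled form; this text tells all that it offers.
- The arm moves only by the tool apply_moves, never from a script. Its argument "motion" is a list of rows, each a list of 3 entries, a list of its own where there are three numbers: the opening in per cent of the stroke, from 0 (shut) to 100 (fully open), then the shift along the world's x, y, z in m, then the turn, a rotation vector about the world's x, y, z in rad. A call has 1 to 10 rows; each row is the pose to reach, as a shift and turn from the pose commanded when the call began; what a row does not reach only later rows make up. A row lasts 1/10 s, in which the tool goes at most 50 mm and 8.59 degrees, less where a joint would pass 70% of its speed; a pose out of reach is approached as far as the arm can. A call with a gripper value outside its range is refused whole. The fingers move at their own pace and stop on an object; "grip_force" is the grip in N (left out, the last holds). Time passes only in rows, so rows that repeat a pose let the fingers close. It gives the time, the measured TCP pose, the force, the opening and the grip force at its end, in the units of the state.
- monitor.sense(): the state, without advancing time (a new reading comes with each control period).
- cams.camera(name): name is "scene" or "side" or "wrist"; returns a dict with "frame" (420x560x3 uint8, blue, green, red), "range_z" (420x560 float32, m along the optical axis (not along the pixel's ray), 0 where there is no reading), "vfov" (degrees; the focal length in pixels is half the picture's height over the tangent of half this angle, whatever the lens; pixels are square), "cx", "cy" (the principal point, pixels), "k1" (the pictures are not rectified: a ray, as slopes to the right and down, at radius r is drawn at 1 + k1 r^2 times it, then the intrinsics apply), "R" (3x3) and "t" (3): a world point X has camera coordinates R X + t. Camera axes: x right, y down, z forward; pixel columns grow to the right and rows downward; lengths in m; the calibration is good to about 2 mm. A picture is of the moment at which its call begins.
- env.sign_off(): hands the job in; it is judged then, once.
The state is a dict: "clock": time; "q": joint angles; "dq": joint speeds; "tau": joint torques, N m; "position": TCP position; "orientation": TCP orientation; "ft_force": force on the tool from outside, world axes, zero at the start; "ft_torque": the same for the moment, N m; "finger_gap": opening from 0.0 (shut) to 1.0 (fully open); "grip_force": force on a finger pad.
Only numpy, scipy, OpenCV 4.12 (cv2) and the standard library are available. Lean on these libraries where they do the work, as an engineer would, in place of code of your own. Each camera call takes 0.05 s, during which the arm holds its last target. There are 200 camera calls.

## Task

The orange-lidded chamber on the microscope stage is finished: first take it off and lay it flat in the dark steel return tray. Then nudge the blue-lidded chamber lengthways out of its tightly packed row on the warming plate to make room for the fingers, and lay it flat on the stage, lengthways inside the yellow outline, centred under the lens. Keep both chambers level and set them down without dropping them, leave the white-lidded chambers in their places in the row, and do not bump the microscope's lens and column or disturb anything else on the table.

Things in the scene. Friction and masses are not known exactly. Their poses are not given: they have to be found in the camera images.
- blue: the blue-lidded culture chamber, a rigid closed block 76 mm (its x, long) x 36 mm (its y) x 22 mm high (z), about 60 g, clear wells on a glass foot; origin at the centre of its underside; both ends alike. Stands in the packed row of four on the warming plate, in any of the four places, long sides under 1 mm from its neighbours or from a guide rail, ends open
- orange: the orange-lidded culture chamber, a rigid closed block 76 mm (its x, long) x 36 mm (its y) x 22 mm high (z), about 60 g, clear wells on a glass foot; origin at the centre of its underside; both ends alike. At the start it lies on the microscope stage
- white0: a white-lidded culture chamber, a rigid closed block 76 mm (its x, long) x 36 mm (its y) x 22 mm high (z), about 60 g, clear wells on a glass foot; origin at the centre of its underside; both ends alike. One of the other three in the row; stays there
- white1: a white-lidded culture chamber, a rigid closed block 76 mm (its x, long) x 36 mm (its y) x 22 mm high (z), about 60 g, clear wells on a glass foot; origin at the centre of its underside; both ends alike. One of the other three in the row; stays there
- white2: a white-lidded culture chamber, a rigid closed block 76 mm (its x, long) x 36 mm (its y) x 22 mm high (z), about 60 g, clear wells on a glass foot; origin at the centre of its underside; both ends alike. One of the other three in the row; stays there
- warm_plate: fixed warming plate, 190 mm wide (y), its smooth aluminium top 25 mm above the table; origin at table height under the centre of the row. Chambers lie along its x, side by side in y at 36.8 mm pitch. The top is bare from x = -110 to -38 mm (robot's side) and from 38 to 95 mm; from x = 95 to 141 mm is a control box 40 mm high
- row (a point): centre of the row, on the plate's top; axes as the plate's. The four chambers' centres are at y = -55, -18, 18 and 55 mm, their ends at x = -38 and 38 mm. A fixed steel guide rail, 12 mm high and 8 mm thick, runs along each outer side of the row (y = -80.5 and 80.5 mm, x from -38 to 38 mm)
- scope: fixed video microscope: foot 36 mm high from x = -90 to 180 mm, 170 mm wide in y, with a black stage plate on it whose top is 40 mm above the table (x -75 to 45, y +-75 mm). Origin at table height under the lens axis; the column stands at x = +145 mm (16 mm radius, 366 mm high); the robot is towards its -x
- stage (a point): the point on the stage's top straight below the lens, centre of the yellow outline (84 x 44 mm, long along its x) in which a chamber lies lengthways; axes as the microscope's; 40 mm above the table
- scope_head: the microscope's fixed lens, camera, arm and column; origin as the microscope's. Over the stage hangs the upright lens: underside 125 mm above the stage, radius 21 mm (26 mm from 155 mm up), camera on top to 325 mm. The arm runs back to the column 207 mm above the stage. A hand pointing straight down has no room: lean it back to the robot by 30 to 45 degrees
- return_tray: fixed open dark steel tray, 128 x 128 mm outside, 4 mm walls 16 mm high; origin at the centre of its underside
- return_tray_in (a point): centre of the return tray's inner floor (120 x 120 mm)
- dish: bystander: a loose closed culture dish, 60 mm across, 15 mm high, lying on the table; origin at the centre of its underside
- dishes: bystander: a loose stack of culture dishes, 90 mm across, 60 mm high; origin at the centre of its underside
- media: bystander: loose amber jar with a blue cap, 56 mm across, 100 mm high; origin at the centre of its underside
- oil: bystander: loose white bottle, 60 mm across, 130 mm high; origin at the centre of its underside
- rack: bystander: loose blue tube rack, 120 (x) x 60 (y) mm, 77 mm high with its tubes; origin at the centre of its underside

How it is judged:
On the way:
1. the orange-lidded chamber lies flat in the return tray, let go (z of orange in the frame of return_tray_in between -0.004 and 0.004 m and angle between orange's own z axis and vertical below 0.1 rad and linear speed of orange below 0.02 m/s and x of orange in the frame of return_tray_in between -0.05 and 0.05 m and y of orange in the frame of return_tray_in between -0.05 and 0.05 m and contact force between orange and the fingers below 0.05 N), for 0.2 s.
At the end, for the whole second after the job is handed in: Blue lies flat and still on the stage, let go, centre within 10 mm of the point below the lens, length within 0.2 rad of the outline's; orange lies flat and still on the return tray's floor; each white-lidded chamber is within 20 mm of where it was (z of blue in the frame of stage between -0.004 and 0.004 m and angle between each of blue, orange's own z axis and vertical below 0.1 rad and linear speed of each of blue, orange below 0.02 m/s and horizontal distance between blue and stage below 0.01 m and angle between the x axis of blue and the x axis of stage, either way round below 0.2 rad and contact force between blue and the fingers below 0.05 N and z of orange in the frame of return_tray_in between -0.004 and 0.004 m and x of orange in the frame of return_tray_in between -0.05 and 0.05 m and y of orange in the frame of return_tray_in between -0.05 and 0.05 m and distance of each of white0, white1, white2 from where it was at the start of the episode below 0.02 m); the robot touches nothing.
It fails at once if a white-lidded chamber is moved by more than 20 mm or tipped (distance of any of white0, white1, white2 from where it was at the start of the episode above 0.02 m or angle between any of white0, white1, white2's own z axis and vertical above 0.4 rad).
It fails at once if the blue- or orange-lidded chamber is tipped by more than 0.6 rad (34 degrees) (angle between any of blue, orange's own z axis and vertical above 0.6 rad).
It fails at once if the blue- or orange-lidded chamber is dropped (falls free at over 0.5 m/s, about 13 mm) ((contact force between blue and anything else below 0.01 N and linear speed of blue above 0.5 m/s) or (contact force between orange and anything else below 0.01 N and linear speed of orange above 0.5 m/s)).
It fails at once if the robot bumps the microscope's lens, arm or column with more than 5 N (contact force between any of the arm, the fingers and scope_head above 5 N).
It fails at once if a bystander is moved by more than 30 mm (distance of any of dish, dishes, media, oil, rack from where it was at the start of the episode above 0.03 m).
It also fails if it takes over 64 s, if anything falls off the work surface, if the arm or the gripper's body presses on something with over 40 N, if the wrist force passes 120 N, or if a joint passes its speed limit or range.

## Working session

There is one attempt and no reset: what is moved stays moved. The work goes in short steps, Python scripts to look and compute and a tool call to move; the robot and the scene stay as the last step left them, time stands still between calls to the robot, and variables do not carry over. Pictures are saved under pics/ and viewed, at most 11 in all, crops included, and the job is handed in when it is done.

Besides the shell and the picture viewer there is one more tool, called by a JSON object that holds its "op" and its "data". apply_moves: Moves the arm, as the interface text tells. Its arguments: {"type":"object","properties":{"motion":{"type":"array"},"grip_force":{"type":"number"}},"required":["motion"]}

```bash
mkdir -p pics
cat > h.py <<'E'
import numpy as np, cv2
from bench import monitor, cams, env
def und(c,uv):
    f=c["frame"].shape[0]/2/np.tan(np.radians(c["vfov"])/2)
    d=(np.atleast_2d(uv).astype(float)-[c["cx"],c["cy"]])/f
    s=d.copy()
    for _ in range(10): s=d/(1+c["k1"]*(s**2).sum(1,keepdims=True))
    return s
def plane(c,uv,z):
    s=und(c,uv); r=np.c_[s,np.ones(len(s))]@c["R"]; o=-c["R"].T@c["t"]
    return o+r*((z-o[2])/r[:,2])[:,None]
def cloud(c):
    v,u=np.mgrid[:420,:560]; s=und(c,np.c_[u.ravel(),v.ravel()])
    d=c["range_z"].ravel()[:,None]
    return ((np.c_[s,np.ones(len(s))]*d-c["t"])@c["R"]).reshape(420,560,3)
def pix(c,X):
    f=210/np.tan(np.radians(c["vfov"])/2); p=np.atleast_2d(X)@c["R"].T+c["t"]; s=p[:,:2]/p[:,2:]
    return s*(1+c["k1"]*(s**2).sum(1,keepdims=True))*f+[c["cx"],c["cy"]]
E
python3 - <<'E'
from h import *
for n in("scene","side"):
    c=cams.camera(n); cv2.imwrite(f"pics/{n}0.png",c["frame"]); np.savez(n+"0.npz",**c)
    print(n,c["vfov"],c["k1"],-c["R"].T@c["t"],c["R"][2])
print(monitor.sense(),env.grip_depth)
E
```

```text
scene 44.84569866451295 -0.10020932823682385 [ 1.38006583 -0.04303443  1.14171363] [-0.6070266   0.02123619 -0.79439772]
side 47.44043734317158 -0.04906694758069069 [0.22989409 1.30575655 0.87527757] [ 0.21285386 -0.82952806 -0.51631041]
{'clock': 0.1, 'q': array([-1.34401212e+00,  2.41359443e-01,  3.85490150e-03,  1.33521446e+00,
        2.83192836e-05,  1.57079635e+00]), 'dq': array([-6.32587015e-04, -2.64934044e-03,  2.90403126e-03, -7.30157246e-04,
       -3.27031347e-04,  1.65373435e-05]), 'tau': array([ 1.53415665e-03, -3.73138368e+01,  2.53009772e+01,  1.08665036e-02,
        1.42148278e-04, -4.94746388e-06]), 'position': array([ 0.11230198, -0.4866362 ,  0.23048956]), 'orientation': array([-3.11951610e+00, -3.55252303e-01,  2.97345883e-04]), 'ft_force': array([ 0.10573203, -0.08982825,  0.25789143]), 'ft_torque': array([ 0.01414782,  0.02298145, -0.02019025]), 'grip_force': 0.0, 'finger_gap': 1.000581594917156} 0.0187
```

View pics/scene0.png

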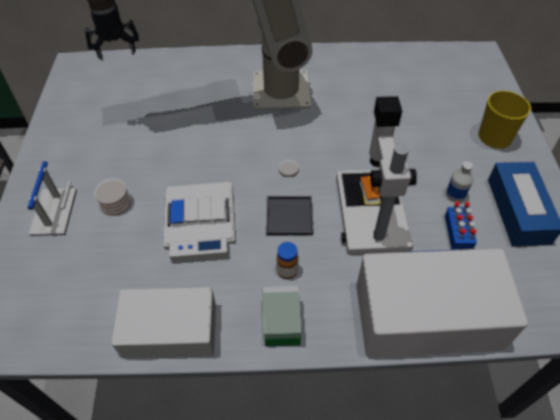

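View pics/side0.png

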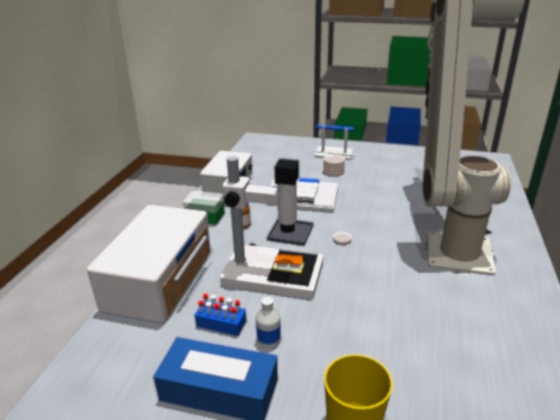

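The scene view shows the warming plate around (200,218), with blue leftmost in the row at (177,211). The tray is at (290,215), the scope stage and orange chamber at (372,190), and the small dish at (288,168). The side view shows the orange lid at (289,259), unobstructed. Next I'll measure these.

```bash
cat > m.py <<'E'
from h import *
S={n:dict(np.load(n+"0.npz")) for n in("scene","side")}
def rect(P): 
    r=cv2.minAreaRect((P[:,:2]*1000).astype(np.float32)); return [np.round(x,1) for x in (r[0],r[1],r[2])],np.round(cv2.boxPoints(r)).tolist()
for n,c in S.items():
    c["vfov"],c["k1"],c["cx"],c["cy"]=[float(c[k]) for k in("vfov","k1","cx","cy")]
    W=cloud(c); hsv=cv2.cvtColor(c["frame"],cv2.COLOR_BGR2HSV); h,s,v=cv2.split(hsv)
    ok=c["range_z"]>0
    x,y,z=W[...,0],W[...,1],W[...,2]
    box=lambda a,b,d,e:(x>a)&(x<b)&(y>d)&(y<e)&ok
    def comp(name,m,zz):
        k,l,st,ce=cv2.connectedComponentsWithStats(m.astype(np.uint8))
        for i in np.argsort(-st[1:,4])[:1]+1:
            uv=np.argwhere(l==i)[:,::-1]
            print(n,name,st[i].tolist(),"medz",np.median(z[l==i]).round(4),rect(plane(c,uv,zz)))
    comp("orange",(h>3)&(h<18)&(s>150)&(v>90)&box(.2,.7,0,.5),.062)
    comp("blue",(h>100)&(h<125)&(s>150)&box(.3,.7,-.5,-.1)&(z>.035)&(z<.06),.047)
    comp("tray",(v<70)&box(.3,.7,-.12,.13)&(z<.03),.016)
    comp("stage",(v<50)&box(.3,.7,.1,.5)&(z>.03)&(z<.05),.040)
    comp("foot",box(.3,.8,.05,.5)&(z>.028)&(z<.046),.036)
    comp("plate",box(.3,.8,-.5,-.1)&(z>.015),.025)
    comp("lids",box(.3,.8,-.5,-.1)&(z>.042)&(z<.052),.047)
    comp("dish",box(.2,.45,-.1,.1)&(z>.008)&(z<.03),.015)
    comp("lens",box(.2,.8,.1,.5)&(z>.17)&(z<.45),.25)
    for nm,b in (("jar",(.5,.75,-.08,.1)),("stack",(.35,.6,-.6,-.34))):
        m=box(*b)&(z>.05)&(z<.16); 
        if m.sum(): print(n,nm,W[m].min(0).round(3),W[m].max(0).round(3))
    big=lambda a:cv2.resize(a,None,fx=4,fy=4,interpolation=cv2.INTER_CUBIC)
c=S["scene"];a=cv2.resize(c["frame"][160:260,150:250],None,fx=4,fy=4,interpolation=2);b=cv2.resize(S["side"]["frame"][225:325,215:315],None,fx=4,fy=4,interpolation=2)
cv2.imwrite("pics/crop1.png",np.hstack([a,b]))
E
python3 m.py
```

```text
scene orange [361, 176, 19, 23, 234] medz 0.0622 ([array([494. , 229.1]), array([79.6, 36. ]), np.float64(7.8)], [[452.0, 242.0], [457.0, 206.0], [536.0, 217.0], [531.0, 252.0]])
scene blue [170, 201, 13, 22, 256] medz 0.0464 ([array([ 546.4, -302.8]), array([72.3, 32.6]), np.float64(4.7)], [[509.0, -289.0], [512.0, -322.0], [584.0, -316.0], [581.0, -284.0]])
scene tray [267, 203, 46, 32, 231] medz 0.0081 ([array([560.4,   2.9]), array([120.8, 105.1]), np.float64(88.9)], [[507.0, -56.0], [612.0, -59.0], [614.0, 62.0], [509.0, 64.0]])
scene stage [343, 174, 27, 31, 518] medz 0.0403 ([array([482. , 198.6]), array([ 76.4, 109. ]), np.float64(87.9)], [[426.0, 162.0], [535.0, 158.0], [538.0, 235.0], [429.0, 239.0]])
scene foot [337, 170, 75, 81, 3393] medz 0.0369 ([array([545.7, 228.3]), array([181.3, 275.3]), np.float64(89.1)], [[407.0, 140.0], [682.0, 136.0], [685.0, 317.0], [409.0, 321.0]])
scene plate [163, 181, 72, 80, 4888] medz 0.0296 ([array([ 558.3, -243.7]), array([253.2, 187.9]), np.float64(3.6)], [[426.0, -158.0], [438.0, -346.0], [691.0, -330.0], [679.0, -142.0]])
scene lids 
[... 1667 characters left out ...]
 [437.0, -376.0], [596.0, -364.0], [578.0, -127.0]])
side lids [297, 177, 22, 22, 351] medz 0.0489 ([array([ 537.5, -243.6]), array([ 75.6, 161.8]), np.float64(5.2)], [[493.0, -166.0], [507.0, -328.0], [582.0, -321.0], [568.0, -160.0]])
side dish [333, 232, 19, 12, 186] medz 0.0156 ([array([367.4,  14.4]), array([59.5, 64.1]), np.float64(12.5)], [[331.0, 39.0], [345.0, -23.0], [403.0, -10.0], [389.0, 52.0]])
side lens [222, 155, 77, 78, 3191] medz 0.2844 ([array([597.2, 169.5]), array([230.4, 455.1]), np.float64(12.4)], [[436.0, 367.0], [534.0, -77.0], [759.0, -28.0], [661.0, 417.0]])
side jar [ 0.685 -0.025  0.05 ] [0.705 0.019 0.092]
side stack [ 0.43  -0.547  0.05 ] [ 0.519 -0.443  0.068]
```

View pics/crop1.png

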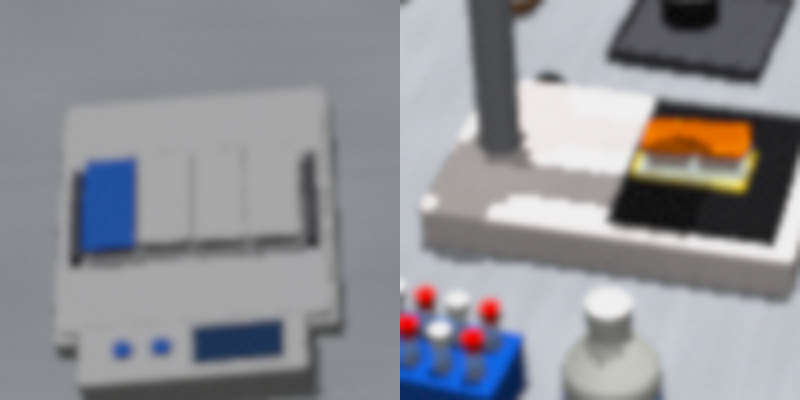

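The crop shows blue in the first place (lowest y), against the rail, with free plate on both sides. Orange is inside the outline, turned a few degrees. Next I'll take a closer look from above the plate.

```bash
cat >> h.py <<'E'
from scipy.spatial.transform import Rotation as Ro
def Rt(psi,L,flip=False,cross=False):
    z=np.array([np.sin(L)*np.cos(psi),np.sin(L)*np.sin(psi),-np.cos(L)]); y=-np.array([-np.sin(psi),np.cos(psi),0])
    x=np.cross(y,z)
    return Ro.from_matrix(np.c_[x,y,z])
def go(p,R,s=None):
    s=s or monitor.sense(); R0=Ro.from_rotvec(s["orientation"])
    print("d",np.round(np.array(p)-s["position"],4),"turn",np.round((R*R0.inv()).as_rotvec(),4),"clk",round(s["clock"],2))
E
python3 -c "
from h import *
go((.44,-.24,.34),Rt(.063,0))"
```

```text
d [0.3277 0.2466 0.1095] turn [-0.0019 -0.0002 -0.1638] clk 0.1
```

{"op": "apply_moves", "data": {"motion": [[100,[0.02,0.02,0.05],[0,0,0]],[100,[0.06,0.05,0.08],[0,0,-0.1]],[100,[0.1,0.08,0.11],[0,0,-0.16]],[100,[0.13,0.11,0.11],[0,0,-0.16]],[100,[0.17,0.14,0.11],[0,0,-0.16]],[100,[0.21,0.17,0.11],[0,0,-0.16]],[100,[0.25,0.2,0.11],[0,0,-0.16]],[100,[0.29,0.23,0.11],[0,0,-0.16]],[100,[0.328,0.247,0.11],[0,0,-0.16]],[100,[0.328,0.247,0.11],[0,0,-0.16]]]}}

```text
clock: 1.1
position: [0.4442, -0.237, 0.3398]
orientation: [-3.138, -0.116, 0.001]
ft_force: [-0.6, 0.1, 0.4]
finger_gap: 0.997
grip_force: 0.0
```

```bash
cat > w.py <<'E'
from h import *
import sys
c=cams.camera("wrist"); n=sys.argv[1]; cv2.imwrite(f"pics/{n}.png",c["frame"]); np.savez(n+".npz",**c)
s=monitor.sense(); print(s["clock"],s["position"],s["q"].round(3),"cam",-c["R"].T@c["t"],c["R"][2])
E
python3 w.py w1
```

```text
1.15 [ 0.44265706 -0.23809938  0.33989726] [-0.494  0.231  0.271  1.613  0.     2.576] cam [ 0.51871131 -0.23158493  0.48291121] [-0.29334222 -0.02052638 -0.95578712]
```

View pics/w1.png

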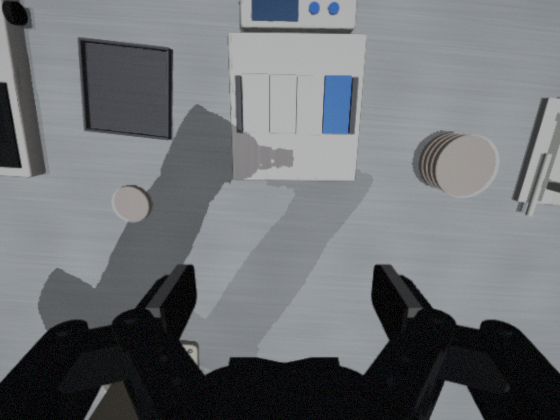

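The wrist view from above is clear: tray corners at about (82,38), (172,48), (170,138) and (85,130), blue lid at (337,105), rails at (239,105) and (355,105), dish at (131,203).

Run:
```python
from h import *
c=dict(np.load("w1.npz"))
for k in("vfov","k1","cx","cy"): c[k]=float(c[k])
W=cloud(c); hsv=cv2.cvtColor(c["frame"],cv2.COLOR_BGR2HSV); h,s,v=cv2.split(hsv); x,y,z=W[...,0],W[...,1],W[...,2]
def comp(name,m,zz):
    k,l,st,ce=cv2.connectedComponentsWithStats(m.astype(np.uint8)); i=1+np.argmax(st[1:,4]); uv=np.argwhere(l==i)[:,::-1]
    r=cv2.minAreaRect((plane(c,uv,zz)[:,:2]*1000).astype(np.float32)); print(name,np.median(z[l==i]).round(4),[np.round(q,1) for q in r])
m=np.zeros((420,560),bool); 
def win(a,b,d,e):
    q=m.copy(); q[b:e,a:d]=1; return q
comp("blue",(h>100)&(h<125)&(s>150)&win(310,65,370,145),.047)
comp("lids",(z>.042)&(z<.052)&win(235,60,352,145),.047)
comp("plate",(z>.018)&win(215,31,380,190),.025)
t=win(70,30,180,145)&(v<75); comp("tray",t,.016); comp("tray in floor",t&(z<.009),.004)
comp("dish",win(100,175,160,235)&(z>.008),.015)
comp("stack",win(410,120,505,205)&(z>.05),.06)
go((.38,.12,.35),Rt(.06,.5)*Ro.from_euler('z',np.pi))
```

```text
blue 0.0476 [array([ 570.5, -304.4]), array([10.1, 12.4]), np.float64(63.5)]
lids 0.0476 [array([ 538.8, -265.3]), array([ 77.5, 108.7]), np.float64(3.5)]
plate 0.0262 [array([ 530.6, -247.1]), array([206.8, 189. ]), np.float64(3.7)]
tray 0.0105 [array([541.2,  -0.9]), array([130.7, 123.3]), np.float64(87.8)]
tray in floor 0.0052 [array([571.9,  35.9]), array([ 85.7, 167. ]), np.float64(44.0)]
dish 0.0146 [array([368.6,   6.8]), array([59.8, 62. ]), np.float64(43.0)]
stack 0.0596 [array([ 473.9, -491.7]), array([89. , 93.5]), np.float64(4.6)]
d [-0.0627  0.3581  0.0101] turn [-0.7702 -0.0532  3.0334] clk 1.15
```

{"op": "apply_moves", "data": {"motion": [[100,[0,0.03,0.02],[0,0,0.149]],[100,[-0.01,0.06,0.02],[0,0,0.298]],[100,[-0.02,0.09,0.02],[0,0,0.447]],[100,[-0.03,0.12,0.02],[0,0,0.596]],[100,[-0.04,0.15,0.02],[0,0,0.745]],[100,[-0.05,0.18,0.02],[0,0,0.894]],[100,[-0.06,0.21,0.02],[0,0,1.04]],[100,[-0.06,0.24,0.02],[0,0,1.19]],[100,[-0.06,0.27,0.02],[0,0,1.34]],[100,[-0.06,0.3,0.02],[0,0,1.49]]]}}

```text
clock: 2.15
position: [0.3795, 0.0596, 0.3614]
orientation: [2.232, 2.21, -0.0]
ft_force: [1.0, -0.5, 0.6]
finger_gap: 1.0
grip_force: 0.0
```

Run:
```python
from h import *
go((.36,.20,.32),Rt(.06,.55)*Ro.from_euler('z',np.pi)); print(monitor.sense()["q"].round(3))
```

```text
d [-0.0195  0.1404 -0.0414] turn [-0.4238 -0.4454  1.5952] clk 2.15
[ 1.560e-01 -1.200e-02  5.000e-02  1.633e+00 -1.000e-03  1.737e+00]
```

{"op": "apply_moves", "data": {"motion": [[100,[-0.01,0.02,-0.005],[-0.424,-0.445,1.595]],[100,[-0.02,0.04,-0.01],[-0.424,-0.445,1.595]],[100,[-0.02,0.06,-0.02],[-0.424,-0.445,1.595]],[100,[-0.02,0.08,-0.03],[-0.424,-0.445,1.595]],[100,[-0.02,0.1,-0.04],[-0.424,-0.445,1.595]],[100,[-0.02,0.12,-0.04],[-0.424,-0.445,1.595]],[100,[-0.02,0.14,-0.04],[-0.424,-0.445,1.595]],[100,[-0.02,0.14,-0.04],[-0.424,-0.445,1.595]],[100,[-0.02,0.14,-0.04],[-0.424,-0.445,1.595]],[100,[-0.02,0.14,-0.04],[-0.424,-0.445,1.595]]]}}

```text
clock: 3.15
position: [0.3602, 0.1986, 0.3208]
orientation: [0.196, 2.638, 0.018]
ft_force: [-0.3, -0.8, 0.7]
finger_gap: 1.001
grip_force: 0.0
```

```bash
python3 w.py w2
python3 - <<'E'
from h import *
go((.36,.20,.32),Rt(.06,.55)*Ro.from_euler('z',np.pi))
E
```

```text
3.2 [0.359071   0.19747503 0.32020083] [ 0.761 -0.265 -0.375  1.102 -0.351  0.841] cam [0.22650684 0.21266492 0.41114445] [ 0.71116853 -0.0627139  -0.70021875]
d [ 0.0009  0.0025 -0.0002] turn [-0.0489 -0.0535  0.1913] clk 3.2
```

View pics/w2.png

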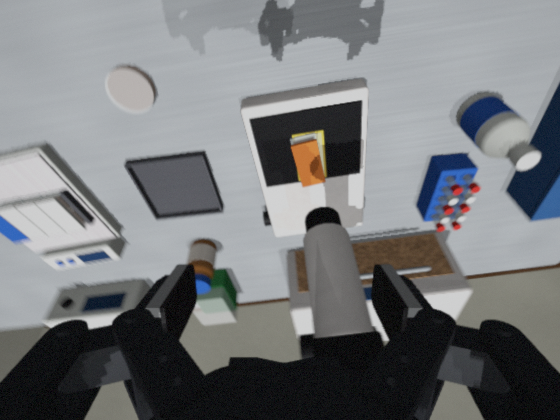

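The view from in front of the scope shows the orange lid at (308,162), the black stage at (305,145) and the tray at (174,184), all unobstructed.

Run:
```python
from h import *
c=dict(np.load("w2.npz"))
for k in("vfov","k1","cx","cy"): c[k]=float(c[k])
W=cloud(c); hsv=cv2.cvtColor(c["frame"],cv2.COLOR_BGR2HSV); h,s,v=cv2.split(hsv); x,y,z=W[...,0],W[...,1],W[...,2]
def comp(name,m,zz):
    k,l,st,ce=cv2.connectedComponentsWithStats(m.astype(np.uint8)); i=1+np.argmax(st[1:,4]); uv=np.argwhere(l==i)[:,::-1]
    r=cv2.minAreaRect((plane(c,uv,zz)[:,:2]*1000).astype(np.float32)); print(name,np.median(z[l==i]).round(4),[np.round(q,1) for q in r],np.round(cv2.boxPoints(r)).tolist())
def win(a,b,d,e):
    q=np.zeros((420,560),bool); q[b:e,a:d]=1; return q
W1=win(280,120,340,195)
comp("orange",W1&(h<18)&(s>150)&(v>60),.062)
comp("yellow",W1&(h>20)&(h<35)&(s>90),.04)
st=win(240,90,370,200)&((v<60)|((s>110)&(h<35))); comp("stage+",st,.04)
comp("foot",win(230,70,375,205)&(z>.03),.036)
comp("tray",win(120,145,228,225)&(v<90),.016)
f=210/np.tan(np.radians(c["vfov"])/2)
```

```text
orange 0.063 [array([492.1, 228.8]), array([75.9, 36.4]), np.float64(7.8)] [[452.0, 242.0], [457.0, 206.0], [532.0, 216.0], [527.0, 252.0]]
yellow 0.0413 [array([486.4, 249.8]), array([94.9, 40.5]), np.float64(29.1)] [[435.0, 244.0], [455.0, 209.0], [538.0, 255.0], [518.0, 291.0]]
stage+ 0.0412 [array([485.4, 233.5]), array([130.6, 147.1]), np.float64(1.2)] [[419.0, 306.0], [422.0, 159.0], [552.0, 161.0], [549.0, 308.0]]
foot 0.0404 [array([508.6, 233.3]), array([214.6, 169. ]), np.float64(0.6)] [[400.0, 317.0], [402.0, 148.0], [617.0, 150.0], [615.0, 319.0]]
tray 0.0122 [array([538.9,   7.8]), array([130.7, 132.1]), np.float64(88.2)] [[471.0, -55.0], [603.0, -60.0], [607.0, 71.0], [475.0, 75.0]]
```

Run:
```python
from h import *
R=Rt(.136,.70)*Ro.from_euler('z',np.pi); zt=R.as_matrix()[:,2]
T=np.array([.4921+.003*np.cos(.136),.2288+.003*np.sin(.136),.047]); print("zt",zt,"T",T)
go(T-.14*zt,R); go(T,R)
```

```text
zt [ 0.63826914  0.08734377 -0.76484219] T [0.4950723  0.22920674 0.047     ]
d [ 0.0466  0.0195 -0.1661] turn [-0.0465 -0.2058  0.2629] clk 3.2
d [ 0.136   0.0317 -0.2732] turn [-0.0465 -0.2058  0.2629] clk 3.2
```

{"op": "apply_moves", "data": {"motion": [[100,[0.01,0.005,-0.03],[-0.01,-0.05,0.06]],[100,[0.02,0.01,-0.06],[-0.025,-0.11,0.14]],[100,[0.03,0.013,-0.1],[-0.04,-0.17,0.22]],[100,[0.04,0.018,-0.14],[-0.0465,-0.206,0.263]],[100,[0.0466,0.0195,-0.166],[-0.0465,-0.206,0.263]],[100,[0.0466,0.0195,-0.166],[-0.0465,-0.206,0.263]],[100,[0.0466,0.0195,-0.166],[-0.0465,-0.206,0.263]]]}}

```text
clock: 3.9
position: [0.4074, 0.2185, 0.1555]
orientation: [-0.152, 2.44, 0.063]
ft_force: [0.5, 0.2, 0.5]
finger_gap: 0.998
grip_force: 0.0
```

```bash
python3 w.py w3
python3 - <<'E'
from h import *
R=Rt(.136,.70)*Ro.from_euler('z',np.pi)
go((.495,.2292,.047),R)
c=dict(np.load("w3.npz"))
for k in("vfov","k1","cx","cy"): c[k]=float(c[k])
h,s,v=cv2.split(cv2.cvtColor(c["frame"],cv2.COLOR_BGR2HSV))
m=((h<18)&(s>150)&(v>60)).astype(np.uint8); k,l,st,ce=cv2.connectedComponentsWithStats(m); i=1+np.argmax(st[1:,4]); print(st[i])
r=cv2.minAreaRect((plane(c,np.argwhere(l==i)[:,::-1],.062)[:,:2]*1000).astype(np.float32)); print(r)
E
```

```text
3.95 [0.40815751 0.21945995 0.15697258] [ 0.733 -0.131 -0.869  0.224 -0.371  0.491] cam [0.25893914 0.19955907 0.21703138] [ 0.83272758  0.1092214  -0.54280334]
d [ 0.0868  0.0097 -0.11  ] turn [-0.0073 -0.0009  0.0091] clk 3.95
[ 262  181   42   48 1844]
((490.2967834472656, 229.12879943847656), (78.07830047607422, 35.69730758666992), 7.604388236999512)
```

View pics/w3.png

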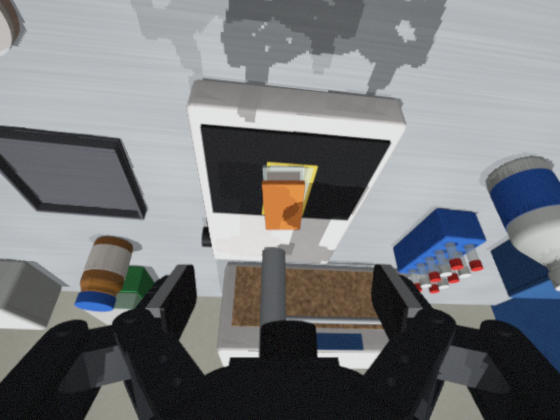

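The orange lid is centred between the fingers at (283,205), so I'll go in along the tool axis.

{"op": "apply_moves", "data": {"motion": [[100,[0.017,0.002,-0.022],[-0.007,-0.001,0.009]],[100,[0.035,0.004,-0.044],[-0.007,-0.001,0.009]],[100,[0.052,0.006,-0.066],[-0.007,-0.001,0.009]],[100,[0.067,0.008,-0.086],[-0.007,-0.001,0.009]],[100,[0.077,0.009,-0.098],[-0.007,-0.001,0.009]],[100,[0.085,0.01,-0.108],[-0.007,-0.001,0.009]],[100,[0.085,0.01,-0.11],[-0.007,-0.001,0.009]],[100,[0.085,0.01,-0.11],[-0.007,-0.001,0.009]]]}}

```text
clock: 4.75
position: [0.4931, 0.2299, 0.0466]
orientation: [-0.168, 2.436, 0.061]
ft_force: [-0.6, 0.2, 0.2]
finger_gap: 0.998
grip_force: 0.0
```

{"op": "apply_moves", "data": {"motion": [[50,[0,0,0],[0,0,0]],[30,[0,0,0],[0,0,0]],[20,[0,0,0],[0,0,0]],[20,[0,0,0],[0,0,0]],[20,[0,0,0],[0,0,0]],[20,[0,0,0],[0,0,0]],[20,[0,0,0],[0,0,0]],[20,[0,0,0],[0,0,0]]], "grip_force": 40}}

```text
clock: 5.55
position: [0.4922, 0.2295, 0.0462]
orientation: [-0.169, 2.436, 0.061]
ft_force: [-3.9, -0.3, 6.3]
finger_gap: 0.412
grip_force: 40.4
```

{"op": "apply_moves", "data": {"motion": [[20,[0,0,0.006],[0,0,0]],[20,[-0.002,0,0.014],[0,0,0]],[20,[-0.012,-0.001,0.02],[0,0,0]],[20,[-0.03,-0.003,0.025],[0,0,0]],[20,[-0.05,-0.006,0.03],[0,0,0]],[20,[-0.075,-0.01,0.04],[0,0,0]],[20,[-0.095,-0.02,0.055],[0,0,0]],[20,[-0.105,-0.045,0.07],[0,0,0]],[20,[-0.105,-0.075,0.08],[0,0,0]],[20,[-0.105,-0.105,0.08],[0,0,-0.04]]]}}

```text
clock: 6.55
position: [0.3866, 0.1238, 0.1271]
orientation: [-0.12, 2.437, 0.044]
ft_force: [0.0, 1.0, -0.1]
finger_gap: 0.412
grip_force: 39.9
```

Run:
```python
from h import *
s=monitor.sense();print(s["q"].round(3),s["grip_force"],s["ft_force"].round(2))
R=Rt(-.03,.70)*Ro.from_euler('z',np.pi)
go((.541,.003,.012),R)
```

```text
[ 0.499 -0.238 -1.061  0.087 -0.254  0.313] 39.92929995059967 [ 0.04  0.99 -0.09]
d [ 0.1544 -0.1208 -0.1151] turn [-0.0003  0.0022 -0.1288] clk 6.55
```

{"op": "apply_moves", "data": {"motion": [[20,[0.015,-0.02,0],[0,0,-0.02]],[20,[0.035,-0.045,0],[0,0,-0.04]],[20,[0.06,-0.07,-0.005],[0,0,-0.07]],[20,[0.085,-0.095,-0.015],[0,0,-0.1]],[20,[0.11,-0.11,-0.03],[0,0,-0.12]],[20,[0.135,-0.12,-0.05],[0,0,-0.129]],[20,[0.15,-0.121,-0.07],[0,0,-0.129]],[20,[0.154,-0.121,-0.085],[0,0,-0.129]],[20,[0.154,-0.121,-0.095],[0,0,-0.129]],[20,[0.154,-0.121,-0.1],[0,0,-0.129]]]}}

```text
clock: 7.55
position: [0.5397, 0.0034, 0.024]
orientation: [0.037, 2.446, -0.015]
ft_force: [-0.5, 0.8, -0.6]
finger_gap: 0.411
grip_force: 39.9
```

```bash
python3 w.py w4
python3 - <<'E'
from h import *
c=cams.camera("scene"); np.savez("s4.npz",**c); 
w=np.load("w4.npz")["frame"]
a=cv2.resize(c["frame"][140:290,200:400],(800,600),interpolation=2); cv2.imwrite("pics/s4.png",a)
go((.541,.003,.012),Rt(-.03,.70)*Ro.from_euler('z',np.pi)); print(monitor.sense()["ft_force"].round(2))
E
```

```text
7.6 [0.53954059 0.00344479 0.0238397 ] [ 0.028  0.331 -0.949 -0.403 -0.039  0.044] cam [0.39021749 0.00829409 0.08587231] [ 0.83862602 -0.02606121 -0.54408382]
d [ 0.0011 -0.0005 -0.0126] turn [ 0.0012 -0.0035  0.0007] clk 7.65
[-0.74 -0.58  0.1 ]
```

View pics/w4.png

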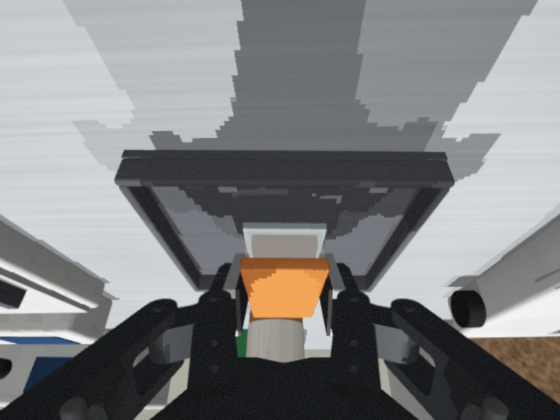

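The chamber is level and centred between the tray walls: lid at (284,285), walls at x≈125–450. I'll lower it in small steps.

{"op": "apply_moves", "data": {"motion": [[20,[0,0,-0.005],[0,0,0]],[20,[0,0,-0.009],[0,0,0]],[20,[0,0,-0.012],[0,0,0]],[20,[0,0,-0.013],[0,0,0]],[20,[0,0,-0.013],[0,0,0]]]}}

```text
clock: 8.15
position: [0.5409, 0.0033, 0.0122]
orientation: [0.037, 2.443, -0.015]
ft_force: [-0.5, -1.2, 0.5]
finger_gap: 0.41
grip_force: 39.9
```

{"op": "apply_moves", "data": {"motion": [[20,[0,0,-0.001],[0,0,0]],[20,[0,0,-0.002],[0,0,0]],[20,[0,0,-0.002],[0,0,0]]]}}

```text
clock: 8.45
position: [0.541, 0.0033, 0.0102]
orientation: [0.037, 2.443, -0.015]
ft_force: [-0.9, -0.6, 0.6]
finger_gap: 0.413
grip_force: 39.9
```

{"op": "apply_moves", "data": {"motion": [[20,[0,0,-0.001],[0,0,0]],[20,[0,0,-0.002],[0,0,0]],[20,[0,0,-0.002],[0,0,0]]]}}

```text
clock: 8.75
position: [0.5412, 0.0033, 0.0102]
orientation: [0.037, 2.439, -0.015]
ft_force: [-12.2, 0.4, 18.0]
finger_gap: 0.414
grip_force: 42.7
```

{"op": "apply_moves", "data": {"motion": [[20,[0,0,0.001],[0,0,0]],[45,[0,0,0.0015],[0,0,0]],[50,[0,0,0.0015],[0,0,0]],[62,[0,0,0.0015],[0,0,0]],[62,[0,0,0.0015],[0,0,0]],[62,[0,0,0.0015],[0,0,0]],[62,[-0.005,0,0.007],[0,0,0]],[62,[-0.012,0,0.018],[0,0,0]],[62,[-0.025,0,0.035],[0,0,0]],[62,[-0.045,0,0.06],[0,0,0]]]}}

```text
clock: 9.75
position: [0.4952, 0.0033, 0.068]
orientation: [0.037, 2.445, -0.015]
ft_force: [0.7, -0.2, 0.1]
finger_gap: 0.623
grip_force: 0.0
```

{"op": "apply_moves", "data": {"motion": [[62,[-0.01,-0.01,0.03],[0,0,0]],[62,[-0.02,-0.03,0.06],[0,0,0]],[62,[-0.02,-0.06,0.1],[0,0,0]],[62,[-0.02,-0.1,0.12],[0,0,0]],[62,[-0.02,-0.14,0.13],[0,0,0]],[62,[-0.02,-0.18,0.13],[0,0,0]],[62,[-0.02,-0.22,0.13],[0,0,0]]]}}

```text
clock: 10.45
position: [0.4754, -0.2183, 0.1997]
orientation: [0.037, 2.441, -0.017]
ft_force: [0.6, -0.6, -1.4]
finger_gap: 0.618
grip_force: 0.0
```

```bash
python3 w.py w5
python3 - <<'E'
from h import *
c=cams.camera("scene"); W=cloud(c);h,s,v=cv2.split(cv2.cvtColor(c["frame"],cv2.COLOR_BGR2HSV))
m=((h>3)&(h<18)&(s>150)&(v>90)&(abs(W[...,1])<.06)&(W[...,0]<.62)); print("orange",m.sum(),np.percentile(W[m],[2,50,98],axis=0).round(4).tolist())
c=dict(np.load("w5.npz"))
for k in("vfov","k1","cx","cy"): c[k]=float(c[k])
h,s,v=cv2.split(cv2.cvtColor(c["frame"],cv2.COLOR_BGR2HSV)); W=cloud(c); x,y,z=np.moveaxis(W,2,0)
def comp(n,m,zz):
    k,l,st,ce=cv2.connectedComponentsWithStats(m.astype(np.uint8)); i=1+np.argmax(st[1:,4])
    r=cv2.minAreaRect((plane(c,np.argwhere(l==i)[:,::-1],zz)[:,:2]*1000).astype(np.float32)); print(n,st[i],np.round(r[0],1),np.round(r[1],1),r[2])
b=(x>.48)&(x<.61)&(y>-.36)&(y<-.14)
comp("blue",b&(h>100)&(h<125)&(s>150)&(z>.035),.047)
comp("lids",b&(z>.042)&(z<.056),.047)
print(pix(c,[[.543,-.301,.047]]))
E
```

```text
10.5 [ 0.47613361 -0.22466902  0.20022649] [-0.655 -0.06  -0.67   0.355  0.377 -0.5  ] cam [ 0.3256045  -0.21330304  0.26075794] [ 0.84131167 -0.02715304 -0.53986793]
orange 303 [[0.5066, -0.0137, 0.0036], [0.5462, 0.0041, 0.0261], [0.5804, 0.0228, 0.0301]]
blue [ 169  115   56   58 1919] [ 539.3 -304.2] [77.2 34. ] 3.0898046493530273
lids [ 171  105  164   70 9134] [ 536.3 -246.4] [ 81.8 146.9] 3.307899236679077
[[202.95640659 149.59065707]]
```

View pics/w5.png

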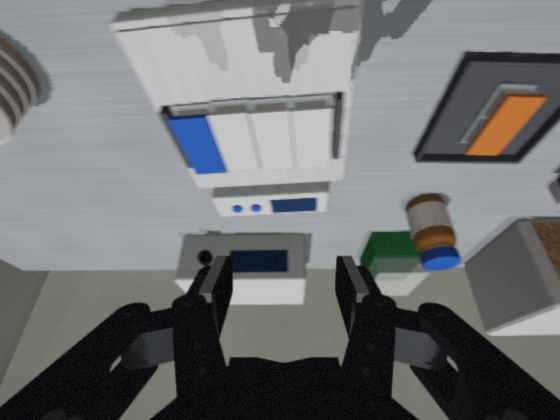

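Orange lies flat in the tray at (505,125). The row is clear, with the blue lid at (197,144). I'll shut and turn the fingers, then go beyond blue's far end.

Run:
```python
from h import *
B=np.array([.541,-.303]);u=np.array([np.cos(.06),np.sin(.06)])
p=B+.066*u;print(p)
go((*p,.17),Rt(.06-np.pi/2,0)*Ro.from_euler('z',np.pi))
```

```text
[ 0.60688124 -0.29904238]
d [ 0.1309 -0.0771 -0.0296] turn [ 0.5381  0.5445 -1.4084] clk 10.55
```

{"op": "apply_moves", "data": {"motion": [[0,[0.013,-0.008,0.02],[0.538,0.544,-1.408]],[0,[0.026,-0.015,0.02],[0.538,0.544,-1.408]],[0,[0.039,-0.023,0.02],[0.538,0.544,-1.408]],[0,[0.052,-0.031,0.02],[0.538,0.544,-1.408]],[0,[0.065,-0.039,0.02],[0.538,0.544,-1.408]],[0,[0.078,-0.046,0.02],[0.538,0.544,-1.408]],[0,[0.091,-0.054,0.01],[0.538,0.544,-1.408]],[0,[0.104,-0.062,0],[0.538,0.544,-1.408]],[0,[0.117,-0.07,-0.01],[0.538,0.544,-1.408]],[0,[0.131,-0.077,-0.03],[0.538,0.544,-1.408]]]}}

```text
clock: 11.55
position: [0.6084, -0.2927, 0.1699]
orientation: [2.013, 2.342, 0.008]
ft_force: [0.4, 0.2, 0.4]
finger_gap: -0.0
grip_force: 0.0
```

Run:
```python
from h import *
go((.607,-.299,.08),Rt(.06-np.pi/2,0)*Ro.from_euler('z',np.pi)); s=monitor.sense(); print(s["q"].round(3),s["finger_gap"])
```

```text
d [-0.0014 -0.0063 -0.0899] turn [ 0.0322  0.0422 -0.0909] clk 11.55
[-0.445  0.58   0.357  1.295 -0.009  0.975] -0.00010072993872403263
```

{"op": "apply_moves", "data": {"motion": [[0,[-0.001,-0.006,-0.02],[0.032,0.042,-0.091]],[0,[-0.001,-0.006,-0.05],[0.032,0.042,-0.091]],[0,[-0.001,-0.006,-0.08],[0.032,0.042,-0.091]],[0,[-0.001,-0.006,-0.09],[0.032,0.042,-0.091]],[0,[-0.001,-0.006,-0.09],[0.032,0.042,-0.091]]]}}

```text
clock: 12.05
position: [0.6044, -0.298, 0.0762]
orientation: [-2.145, -2.288, 0.003]
ft_force: [-0.5, 0.8, 0.3]
finger_gap: -0.001
grip_force: 0.0
```

```bash
python3 w.py w6
python3 - <<'E'
from h import *
go((.607,-.299,.031),Rt(.06-np.pi/2,0)*Ro.from_euler('z',np.pi))
c=cams.camera("scene"); a=cv2.resize(c["frame"][170:270,140:260],(480,400),interpolation=2)
cv2.imwrite("pics/x6.png",np.hstack([a,cv2.resize(cv2.imread("pics/w6.png"),(533,400))])[:,:800])
E
```

```text
12.1 [ 0.60567694 -0.2987656   0.07833868] [-4.580e-01  6.810e-01  2.930e-01  1.184e+00 -1.000e-03  1.048e+00] cam [ 0.59974138 -0.22306636  0.21946603] [ 0.01504838 -0.29228803 -0.95621193]
d [ 0.0013 -0.0002 -0.0473] turn [-0.0002 -0.0016 -0.0045] clk 12.1
```

View pics/x6.png

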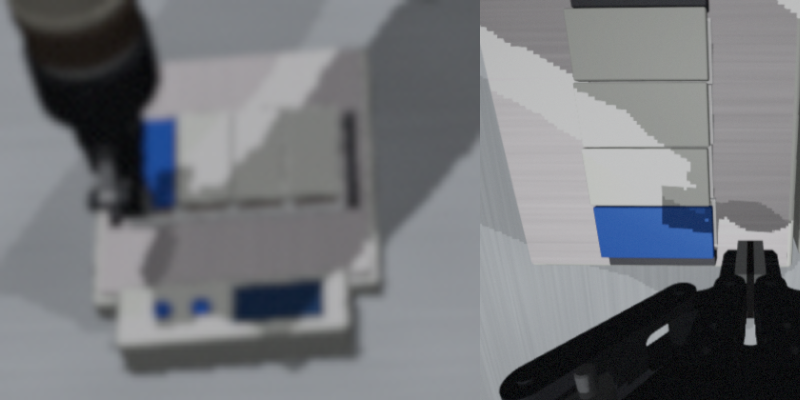

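The fingers stand beyond blue's end at (750,245) in the composite. I'll verify the lateral position numerically.

Run:
```python
from h import *
c=dict(np.load("w6.npz"))
for k in("vfov","k1","cx","cy"): c[k]=float(c[k])
h,s,v=cv2.split(cv2.cvtColor(c["frame"],cv2.COLOR_BGR2HSV))
m=((h>100)&(h<125)&(s>150)).astype(np.uint8); k,l,st,ce=cv2.connectedComponentsWithStats(m); i=1+np.argmax(st[1:,4]); print(st[i])
r=cv2.minAreaRect((plane(c,np.argwhere(l==i)[:,::-1],.047)[:,:2]*1000).astype(np.float32)); print(r,cv2.boxPoints(r).round(1).tolist())
print(pix(c,[[.6057,-.2988,.0783],[.6057,-.2988,.0469]]))
```

```text
[ 120  217  127   54 6475]
((542.2859497070312, -301.39288330078125), (75.88749694824219, 35.65496063232422), 3.8562796115875244) [[503.20001220703125, -286.20001220703125], [505.6000061035156, -321.70001220703125], [581.2999877929688, -316.6000061035156], [578.9000244140625, -281.1000061035156]]
[[286.65402967 271.27174574]
 [286.38230045 246.82881119]]
```

{"op": "apply_moves", "data": {"motion": [[0,[0.001,0.002,-0.02],[0,0,0]],[0,[0.001,0.002,-0.04],[0,0,0]],[0,[0.001,0.002,-0.047],[0,0,0]],[0,[0.001,0.002,-0.047],[0,0,0]],[0,[-0.004,0.0017,-0.047],[0,0,0]],[0,[-0.008,0.0014,-0.047],[0,0,0]],[0,[-0.012,0.001,-0.047],[0,0,0]],[0,[-0.016,0.0008,-0.047],[0,0,0]],[0,[-0.02,0.0006,-0.047],[0,0,0]],[0,[-0.024,0.0004,-0.047],[0,0,0]]]}}

```text
clock: 13.15
position: [0.582, -0.2995, 0.0317]
orientation: [2.149, 2.29, -0.0]
ft_force: [1.5, -0.4, -0.7]
finger_gap: -0.003
grip_force: 0.4
```

{"op": "apply_moves", "data": {"motion": [[0,[-0.004,-0.0003,0],[0,0,0]],[0,[-0.008,-0.0005,0],[0,0,0]],[0,[-0.012,-0.0008,0],[0,0,0]],[0,[-0.016,-0.001,0],[0,0,0]],[0,[-0.02,-0.0013,0],[0,0,0]],[0,[-0.024,-0.0016,0],[0,0,0]],[0,[-0.028,-0.0018,0],[0,0,0]],[0,[-0.032,-0.002,0],[0,0,0]],[0,[-0.036,-0.0023,0],[0,0,0]],[0,[-0.036,-0.0023,0],[0,0,0]]]}}

```text
clock: 14.15
position: [0.5451, -0.3016, 0.0312]
orientation: [-2.149, -2.29, 0.001]
ft_force: [-0.3, 0.2, -0.4]
finger_gap: -0.001
grip_force: 0.0
```

```bash
cat > b.py <<'E'
from h import *
import sys
c=cams.camera("wrist"); h,s,v=cv2.split(cv2.cvtColor(c["frame"],cv2.COLOR_BGR2HSV)); W=cloud(c); x,y,z=np.moveaxis(W,2,0)
def comp(n,m,zz):
    k,l,st,ce=cv2.connectedComponentsWithStats(m.astype(np.uint8)); i=1+np.argmax(st[1:,4])
    r=cv2.minAreaRect((plane(c,np.argwhere(l==i)[:,::-1],zz)[:,:2]*1000).astype(np.float32)); print(n,st[i],np.round(r[0],1),np.round(r[1],1),r[2],cv2.boxPoints(r).round(0).tolist())
b=(x>.4)&(x<.62)&(y>-.36)&(y<-.14)
comp("blue",b&(h>100)&(h<125)&(s>150)&(z>.035)&(z<.06),.047)
comp("whites",b&(s<60)&(z>.042)&(z<.056),.047)
print(monitor.sense()["position"],monitor.sense()["clock"])
if len(sys.argv)>1: cv2.imwrite("pics/"+sys.argv[1]+".png",c["frame"])
E
python3 b.py
```

```text
blue [  91  244  165   70 9572] [ 493.4 -303.1] [75.9 37. ] 3.790069580078125 [[454.0, -287.0], [457.0, -324.0], [533.0, -319.0], [530.0, -282.0]]
whites [  179    74   194   185 31075] [ 537.5 -249.3] [77.2 78.6] 3.552957534790039 [[497.0, -212.0], [501.0, -291.0], [579.0, -286.0], [574.0, -208.0]]
[ 0.5453648  -0.30155522  0.03115412] 14.2
```

{"op": "apply_moves", "data": {"motion": [[0,[-0.003,-0.0002,0],[0,0,0]],[0,[-0.006,-0.0004,0],[0,0,0]],[0,[-0.008,-0.0005,0],[0,0,0]],[0,[-0.008,-0.0005,0],[0,0,0]],[0,[-0.004,-0.0003,0],[0,0,0]],[0,[0,0,0],[0,0,0]],[0,[0.002,0,0.02],[0,0,0]],[0,[0.002,0,0.05],[0,0,0]],[0,[0,0,0.1],[0,0,0]],[0,[-0.02,0,0.14],[0,0,0]]]}}

```text
clock: 15.2
position: [0.5281, -0.3016, 0.1733]
orientation: [2.146, 2.291, 0.001]
ft_force: [1.1, -0.6, -0.0]
finger_gap: 0.001
grip_force: 0.0
```

```bash
python3 b.py
python3 - <<'E'
from h import *
R=Rt(.065,.70)*Ro.from_euler('z',np.pi); T=np.array([.486,-.303,.0325]);zt=R.as_matrix()[:,2]
go(T-.14*zt,R)
E
```

```text
blue [ 196  185   82   38 2729] [ 485.2 -305.2] [73.9 35.6] 3.7461278438568115 [[447.0, -290.0], [449.0, -325.0], [523.0, -321.0], [521.0, -285.0]]
whites [ 255   51   94   92 8269] [ 536.1 -209.7] [77. 72.] 3.787670850753784 [[495.0, -176.0], [500.0, -248.0], [577.0, -243.0], [572.0, -171.0]]
[ 0.52727737 -0.30343562  0.18133738] 15.25
d [-0.1313 -0.0054 -0.0418] turn [-0.5126 -0.5698  1.5004] clk 15.25
```

{"op": "apply_moves", "data": {"motion": [[40,[-0.013,0,0.01],[-0.513,-0.57,1.5]],[70,[-0.026,0,0.02],[-0.513,-0.57,1.5]],[100,[-0.039,0,0.02],[-0.513,-0.57,1.5]],[100,[-0.052,-0.002,0.02],[-0.513,-0.57,1.5]],[100,[-0.065,-0.003,0.02],[-0.513,-0.57,1.5]],[100,[-0.078,-0.004,0.02],[-0.513,-0.57,1.5]],[100,[-0.091,-0.005,0.01],[-0.513,-0.57,1.5]],[100,[-0.104,-0.005,0],[-0.513,-0.57,1.5]],[100,[-0.117,-0.005,-0.02],[-0.513,-0.57,1.5]],[100,[-0.131,-0.005,-0.042],[-0.513,-0.57,1.5]]]}}

```text
clock: 16.25
position: [0.3952, -0.3068, 0.1302]
orientation: [0.143, 2.502, 0.012]
ft_force: [0.5, -1.2, -1.2]
finger_gap: 1.003
grip_force: 0.0
```

{"op": "apply_moves", "data": {"motion": [[100,[0,0,0],[0,0,0]]]}}

```text
clock: 16.35
position: [0.3909, -0.3047, 0.1249]
orientation: [0.162, 2.512, 0.024]
ft_force: [-0.7, 1.4, -0.2]
finger_gap: 1.0
grip_force: 0.0
```

```bash
cat >> b.py <<'E'
R=Rt(.065,.70)*Ro.from_euler('z',np.pi); T=np.array([.486,-.304,.0325]);zt=R.as_matrix()[:,2]
go(T-.12*zt,R); go(T,R)
E
python3 b.py
```

```text
blue [ 264  208   49   51 1794] [ 483.4 -305. ] [80.6 36. ] 3.59124755859375 [[442.0, -290.0], [444.0, -325.0], [525.0, -320.0], [522.0, -284.0]]
whites [ 350  225   77   48 2631] [ 532.9 -209.2] [85.1 72.9] 3.7701196670532227 [[488.0, -176.0], [493.0, -248.0], [578.0, -243.0], [573.0, -170.0]]
[ 0.39309022 -0.3060734   0.12728576] 16.4
d [ 0.0158 -0.0029 -0.003 ] turn [-0.0546 -0.0732  0.1749] clk 16.4
d [ 0.0929  0.0021 -0.0948] turn [-0.0546 -0.0732  0.1749] clk 16.4
```

{"op": "apply_moves", "data": {"motion": [[100,[0.008,-0.001,-0.002],[-0.055,-0.073,0.175]],[100,[0.016,-0.003,-0.003],[-0.055,-0.073,0.175]],[100,[0.016,-0.003,-0.003],[-0.055,-0.073,0.175]]]}}

```text
clock: 16.7
position: [0.413, -0.3113, 0.1277]
orientation: [-0.087, 2.436, 0.022]
ft_force: [-0.0, -0.3, -0.4]
finger_gap: 1.002
grip_force: 0.0
```

```bash
python3 b.py
```

```text
blue [ 265  181   45   51 2066] [ 481.7 -304.5] [78.7 35.1] 3.813163995742798 [[441.0, -290.0], [444.0, -325.0], [522.0, -319.0], [520.0, -284.0]]
whites [ 302  218  122   40 4186] [ 533.6 -227.9] [ 86.  110.9] 3.4949097633361816 [[487.0, -175.0], [494.0, -286.0], [580.0, -281.0], [573.0, -170.0]]
[ 0.41261403 -0.31064756  0.12760507] 16.75
d [-0.0038  0.0016 -0.0033] turn [ 0.0063  0.0045 -0.004 ] clk 16.75
d [ 0.0734  0.0066 -0.0951] turn [ 0.0063  0.0045 -0.004 ] clk 16.75
```

{"op": "apply_moves", "data": {"motion": [[100,[0.014,0.002,-0.02],[0.006,0.004,-0.004]],[100,[0.03,0.003,-0.04],[0.006,0.004,-0.004]],[100,[0.045,0.0045,-0.06],[0.006,0.004,-0.004]],[100,[0.06,0.0055,-0.078],[0.006,0.004,-0.004]],[100,[0.068,0.006,-0.089],[0.006,0.004,-0.004]],[100,[0.072,0.0065,-0.095],[0.006,0.004,-0.004]],[100,[0.072,0.0065,-0.095],[0.006,0.004,-0.004]]]}}

```text
clock: 17.45
position: [0.4838, -0.3024, 0.0312]
orientation: [-0.081, 2.441, 0.031]
ft_force: [-0.8, 0.6, 0.2]
finger_gap: 0.998
grip_force: 0.0
```

{"op": "apply_moves", "data": {"motion": [[60,[0,0,0],[0,0,0]],[45,[0,0,0],[0,0,0]],[20,[0,0,0],[0,0,0]],[20,[0,0,0],[0,0,0]],[20,[0,0,0],[0,0,0]],[20,[0,0,0],[0,0,0]],[20,[0,0,0],[0,0,0]]], "grip_force": 40}}

```text
clock: 18.15
position: [0.4831, -0.3037, 0.0322]
orientation: [-0.08, 2.439, 0.029]
ft_force: [-2.8, -0.9, 5.4]
finger_gap: 0.411
grip_force: 40.9
```

```bash
python3 b.py
```

```text
blue [ 240  257   88   59 4342] [ 480.3 -303.8] [85.9 36.8] 2.248826265335083 [[437.0, -287.0], [438.0, -324.0], [524.0, -320.0], [522.0, -284.0]]
whites [ 407  297  100   33 1699] [ 507.8 -191.2] [102.7  39. ] 42.616493225097656 [[457.0, -212.0], [483.0, -240.0], [559.0, -171.0], [532.0, -142.0]]
[ 0.48313524 -0.30374933  0.03223513] 18.2
d [-0.0743 -0.0053  0.092 ] turn [ 0.0003  0.0013 -0.0002] clk 18.2
d [ 0.0029 -0.0003  0.0003] turn [ 0.0003  0.0013 -0.0002] clk 18.2
```

{"op": "apply_moves", "data": {"motion": [[20,[0,0,0.006],[0,0,0]],[20,[0,0,0.016],[0,0,0]],[20,[0,0,0.03],[0,0,0]],[20,[0,0,0.05],[0,0,0]],[20,[0,0.006,0.07],[0,0,0]],[20,[0,0.022,0.085],[0,0,0]],[20,[0,0.046,0.095],[0,0,-0.01]],[20,[0,0.076,0.1],[0,0,-0.02]],[20,[0,0.108,0.1],[0,0,-0.03]],[20,[0,0.14,0.1],[0,0,-0.05]]]}}

```text
clock: 19.2
position: [0.4827, -0.1623, 0.1317]
orientation: [-0.017, 2.441, 0.007]
ft_force: [1.2, 0.3, -0.9]
finger_gap: 0.416
grip_force: 39.9
```

{"op": "apply_moves", "data": {"motion": [[20,[0,0.03,0],[0,0,-0.01]],[20,[0,0.06,0],[0,0,-0.015]],[20,[-0.005,0.09,0],[0,0,-0.015]],[20,[-0.01,0.12,0],[0,0,-0.015]],[20,[-0.015,0.15,0],[0,0,-0.015]],[20,[-0.02,0.18,0],[0,0,-0.015]],[20,[-0.03,0.21,0],[0,0,-0.015]],[20,[-0.04,0.24,0],[0,0,-0.015]],[20,[-0.05,0.27,0],[0,0,-0.015]],[20,[-0.06,0.3,0],[0,0,-0.015]]]}}

```text
clock: 20.2
position: [0.422, 0.1379, 0.1314]
orientation: [-0.001, 2.442, 0.002]
ft_force: [0.6, 0.1, -1.1]
finger_gap: 0.409
grip_force: 40.0
```

```bash
cat > s.py <<'E'
from h import *
go((.4945,.233,.0472),Rt(0,.70)*Ro.from_euler('z',np.pi)); s=monitor.sense(); print(s["position"],s["q"].round(3),s["grip_force"],s["ft_force"].round(1))
E
python3 s.py
```

```text
d [ 0.0725  0.0951 -0.0842] turn [-0.0008  0.     -0.0013] clk 20.2
[0.42197848 0.13790117 0.13143864] [ 0.546 -0.13  -0.962  0.114 -0.34   0.434] 39.95197534561157 [ 0.6  0.1 -1.1]
```

{"op": "apply_moves", "data": {"motion": [[20,[-0.003,0.02,0],[0,0,0]],[20,[-0.006,0.045,-0.005],[0,0,0]],[20,[-0.008,0.07,-0.015],[0,0,0]],[20,[-0.01,0.088,-0.025],[0,0,0]],[20,[-0.01,0.095,-0.03],[0,0,0]],[20,[-0.01,0.095,-0.03],[0,0,0]]]}}

```text
clock: 20.8
position: [0.4125, 0.2322, 0.1005]
orientation: [-0.004, 2.443, 0.0]
ft_force: [0.2, -0.1, -0.6]
finger_gap: 0.412
grip_force: 40.1
```

```bash
python3 w.py w7; python3 s.py
python3 - <<'E'
from h import *
c=dict(np.load("w7.npz"))
for k in("vfov","k1","cx","cy"): c[k]=float(c[k])
h,s,v=cv2.split(cv2.cvtColor(c["frame"],cv2.COLOR_BGR2HSV))
m=((h>20)&(h<35)&(s>90)&(v>60)); P=plane(c,np.argwhere(m)[:,::-1],.04)
k=(abs(P[:,0]-.496)<.06)&(abs(P[:,1]-.233)<.04);P=P[k];print(len(P),(P[:,:2].min(0)).round(4),P[:,:2].max(0).round(4)); print(cv2.minAreaRect((P[:,:2]*1000).astype(np.float32)))
m=((h>100)&(h<125)&(s>150)); z=.1014-.0072+.022
P=plane(c,np.argwhere(m)[:,::-1],z); P=P[(abs(P[:,0]-.412)<.06)&(abs(P[:,1]-.233)<.04)]; print("blue",cv2.minAreaRect((P[:,:2]*1000).astype(np.float32)))
E
```

```text
20.85 [0.41259634 0.23141546 0.10080146] [ 0.817  0.062 -0.881  0.106 -0.488  0.682] cam [0.26273537 0.23205707 0.16191281] [ 0.84042288  0.00228612 -0.54192634]
d [ 0.0819  0.0016 -0.0536] turn [ 0.001  -0.0012 -0.0015] clk 20.85
[0.41259634 0.23141546 0.10080146] [ 0.817  0.062 -0.881  0.106 -0.488  0.682] 40.07685720920563 [-0.4 -0.6  0.1]
278 [0.4529 0.2096] [0.4691 0.2557]
((461.0947265625, 232.6450958251953), (16.16900062561035, 46.0375862121582), 0.3237378001213074)
blue ((406.716552734375, 241.593017578125), (84.57862854003906, 53.92886734008789), 0.6012789607048035)
```

View pics/w7.png

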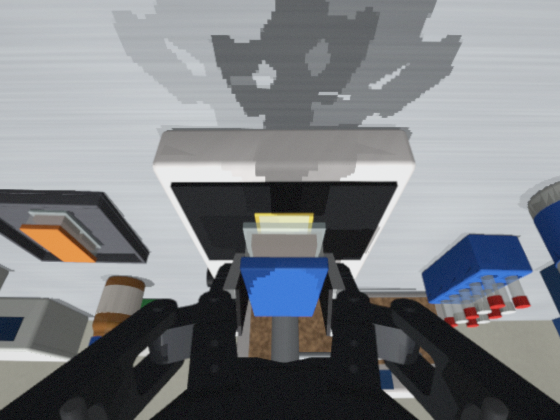

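Blue is held level with its lid at (286,285), and the outline's near edge at (284,222) puts the outline's centre at (0.495, 0.233), yaw about 0. Now I'll bring it in.

{"op": "apply_moves", "data": {"motion": [[20,[0.01,0.001,-0.015],[0,0,0]],[20,[0.025,0.001,-0.03],[0,0,0]],[20,[0.042,0.001,-0.039],[0,0,0]],[20,[0.059,0.001,-0.042],[0,0,0]],[20,[0.073,0.001,-0.044],[0,0,0]],[20,[0.08,0.001,-0.046],[0,0,0]],[20,[0.082,0.001,-0.049],[0,0,0]],[20,[0.082,0.001,-0.051],[0,0,0]],[20,[0.082,0.001,-0.0525],[0,0,0]],[20,[0.082,0.001,-0.0535],[0,0,0]]]}}

```text
clock: 21.85
position: [0.4943, 0.2329, 0.0475]
orientation: [-0.002, 2.442, 0.001]
ft_force: [0.5, -0.3, -0.5]
finger_gap: 0.41
grip_force: 40.1
```

{"op": "apply_moves", "data": {"motion": [[20,[0,0,-0.0005],[0,0,0]],[20,[0,0,-0.001],[0,0,0]],[20,[0,0,-0.001],[0,0,0]]]}}

```text
clock: 22.15
position: [0.495, 0.2331, 0.0472]
orientation: [-0.001, 2.441, 0.001]
ft_force: [-3.0, -0.4, 4.2]
finger_gap: 0.412
grip_force: 40.6
```

```bash
python3 s.py
```

```text
d [-0.0005 -0.0001 -0.    ] turn [-0.0007  0.0007 -0.0013] clk 22.15
[0.49502341 0.23309406 0.04721065] [ 0.661  0.298 -0.821 -0.137 -0.406  0.535] 40.56637644767761 [-3.  -0.4  4.2]
```

Contact is felt at the expected height, so I'll release and retreat along the tool axis.

{"op": "apply_moves", "data": {"motion": [[20,[0,0,0.0005],[0,0,0]],[46,[0,0,0.001],[0,0,0]],[52,[0,0,0.001],[0,0,0]],[70,[0,0,0.001],[0,0,0]],[85,[0,0,0.001],[0,0,0]],[85,[0,0,0.001],[0,0,0]],[85,[-0.006,0,0.007],[0,0,0]],[85,[-0.018,0,0.02],[0,0,0]],[85,[-0.038,0,0.04],[0,0,0]],[85,[-0.06,0,0.07],[0,0,0]]]}}

```text
clock: 23.15
position: [0.4333, 0.2317, 0.116]
orientation: [-0.001, 2.445, -0.002]
ft_force: [-0.0, 0.1, -0.3]
finger_gap: 0.85
grip_force: 0.0
```

{"op": "apply_moves", "data": {"motion": [[85,[-0.025,0,0.03],[0,0,0]],[85,[-0.05,0,0.06],[0,0,0]],[85,[-0.065,-0.01,0.1],[0,0,0]],[85,[-0.065,-0.02,0.14],[0,0,0]],[85,[-0.065,-0.02,0.14],[0,0,0]]]}}

```text
clock: 23.65
position: [0.3715, 0.2147, 0.2642]
orientation: [0.003, 2.432, 0.013]
ft_force: [1.0, 0.6, -0.5]
finger_gap: 0.853
grip_force: 0.0
```

Run:
```python
from h import *
print(monitor.sense()["position"])
c=cams.camera("wrist"); h,s,v=cv2.split(cv2.cvtColor(c["frame"],cv2.COLOR_BGR2HSV)); W=cloud(c); x,y,z=np.moveaxis(W,2,0)
def comp(n,m,zz):
    k,l,st,ce=cv2.connectedComponentsWithStats(m.astype(np.uint8)); i=1+np.argmax(st[1:,4])
    r=cv2.minAreaRect((plane(c,np.argwhere(l==i)[:,::-1],zz)[:,:2]*1000).astype(np.float32)); print(n,st[i],np.round(r[0],1),np.round(r[1],1),r[2],np.median(z[l==i]))
b=(x>.4)&(x<.62)&(abs(y-.233)<.08)
comp("blue",b&(h>100)&(h<125)&(s>150)&(z>.04)&(z<.08),.062)
comp("orange",(abs(y)<.06)&(h<18)&(s>150)&(z<.05),.026)
comp("yellow",b&(h>20)&(h<35)&(s>90)&(z<.05),.04)
comp("stage",b&((v<60)|(s>110))&(z>.03)&(z<.05),.04)
cv2.imwrite("pics/w8.png",c["frame"])
```

```text
[0.37150108 0.21466693 0.26415399]
blue [ 283  125   31   45 1216] [494.  233.4] [34.  76.1] 88.83656311035156 0.06298188410219555
orange [ 111  134   44   40 1016] [541.4   4.7] [37.3 80.6] 86.48960876464844 0.02682937639107938
yellow [277 109  40  52 339] [495.  232.9] [86.7 46.1] 0.4506402611732483 0.041248177054399995
stage [ 229   83  138   77 7687] [478.1 233.2] [119.3 147.2] 0.7143672704696655 0.04086656640686218
```

View pics/w8.png

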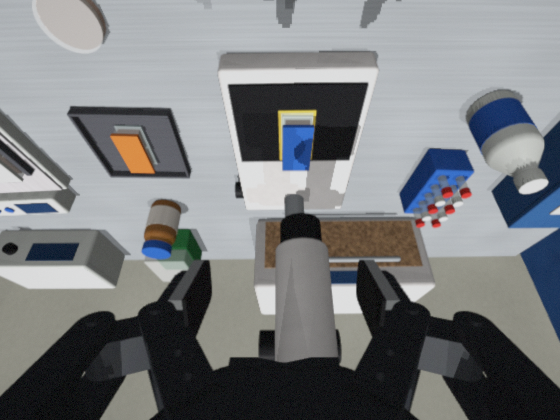

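Blue lies inside the yellow outline at (297,145), its centre about 1 mm from the outline's centre. Orange lies flat in the tray at (133,153), so I'm handing in.

```bash
python3 -c "
from h import *
print(env.sign_off())"
```

```text
the job is handed in; nothing more can be done
None
```

The job is handed in: orange lies flat in the return tray and blue lies flat on the stage, about 1 mm from the outline's centre; sign-off returned no verdict, and I did not re-measure the white-lidded chambers after the last lift.

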